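Offer up a flat bar for tack welding

TASK

Draw the longer of the two flat steel bars out of the sloping bar rest and offer it up to the upright square tube for tack welding: hold it level with a broad side up, square to the tube's front face (the face towards the robot), with the end that sat in the rest pointing at the middle of that face about a centimetre short of it and the bar's upper side flush with the top of the tube. The bar must never touch the tube, and the short bar, the wrench, the tape measure and the T-shaped bar wrench must stay where they are. Finish while still holding the bar there, still, in the gripper alone; do not put it down.

Things in the scene. Friction and masses are not known exactly. Their poses are not given: they have to be found in the camera images.
- bar: Longer flat steel bar, plain grey, 30 x 155 x 10 mm, 0.25 to 0.5 kg. Axes: x width, y length, z thickness. Origin: centre of one broad side; the material spans z = 0 to 10 mm. It starts in either pocket of the rest, lying 35 degrees above the level: -y end down in the pocket, +y end up and towards the robot, x level, z up and away from the robot.
- bar_foot (a point): Centre of the long bar's -y end face (the end that starts in the pocket), at (0, -77.5, 5) mm in the bar's frame; axes as the bar's.
- bar_head (a point): Centre of the long bar's +y end face (the upper end at the start), at (0, 77.5, 5) mm in the bar's frame.
- short_bar: The shorter flat steel bar in the other pocket, 30 x 100 x 10 mm, same attitude. Its origin corresponds to that of the long bar: on the broad side, 77.5 mm up from its lower end. Leave it.
- bar_rest: Fixed dark steel rest, 170 mm wide (y), 104 mm deep. Origin on the bench under the pocket floors' lower edge (34 mm up), midway between the pockets; x away from the robot. Pockets at y = +-50 mm, 34 x 14 mm, 40 mm deep, sloping 35 degrees, mouths up towards the robot: draw bars out lengthwise. Above the pockets only a 14 mm wide rib backs each bar's middle, to 82 mm from its foot.
- post_stand: Fixed base plate 100 x 100 x 10 mm with a dark pedestal block (60 x 60 mm, to 80 mm high) on which the square tube stands upright, 40 x 40 mm and 110 mm tall, its top 190 mm over the bench. Origin on the bench below the tube's centre; x points away from the robot, square to the tube's front face (turned by its yaw), z up.
- post_spot (a point): Where the bar's end is to be offered: on the tube's front face (-x side), midway across it, 5 mm below the tube's top, 185 mm over the bench. Axes as post_stand: -x points out of the face.
- wrench_13: Bystander: small loose combination wrench, 26 x 157 x 10 mm, lying flat. Leave it.
- tape_measure: Bystander: loose tape measure, 64 x 83 x 32 mm. Leave it.
- scrench: Bystander: loose T-shaped bar wrench (a rod with a short cross rod), 68 x 163 x 19 mm, lying flat. Leave it.

How it is judged:
On the way:
1. the long bar is drawn out of its pocket in the gripper, clear of the rest (height (world z) of bar_foot above 0.08 m and contact force between bar and bar_rest below 0.1 N and contact force between the fingers and bar above 2 N), for 0.2 s.
At the end, for the whole second after the job is handed in: The long bar is still and held by the fingers alone, broad side up, level and square to the tube face within 9 degrees; its foot end is 2 to 25 mm short of the face, within 12 mm of its middle sideways and 14 mm in height of lying flush with the tube top ((angle between bar's own z axis and vertical below 0.16 rad or angle between bar's own z axis and vertical above 2.9816 rad) and angle between the y axis of bar and the x axis of post_stand, either way round below 0.16 rad and x of bar_foot in the frame of post_spot between -0.025 and -0.002 m and y of bar_foot in the frame of post_spot between -0.012 and 0.012 m and z of bar_foot in the frame of post_spot between -0.014 and 0.014 m and x of bar_head in the frame of post_spot below -0.1 m and contact force between the fingers and bar above 2 N and contact force between bar and post_stand below 0.1 N and contact force between bar and bar_rest below 0.1 N and linear speed of bar below 0.02 m/s); the arm keeps its last pose, push and grip.
It fails at once if the bar touches the tube (contact force between bar and post_stand above 2 N).
It fails at once if the short bar or a bystander is displaced (distance of any of short_bar, wrench_13, tape_measure, scrench from where it was at the start of the episode above 0.02 m).
It also fails if it takes over 42 s, if anything falls off the work surface, if the arm or the gripper's body presses on something with over 40 N, if the wrist force passes 120 N, or if a joint passes its speed limit or range.

ROBOT

A 7-joint arm with a two-finger parallel gripper is mounted at the origin on a cart in front of the work surface, level with it; the furniture and walls round the work are solid. World frame = base frame: x ahead of the robot, y to its left, z up, the work surface at z = 0. Lengths are in m, angles in rad, forces in N, time in s.
With the tool pointing down it reaches from about 0.4 to 0.875 m from the base axis. Payload 6.5 kg.
Tool frame: the origin (TCP) lies at the very end of the fingers, on their centre line; the grasp point (between the pads) lies 19 mm behind it (bot.grasp_offset is the z of the grasp point in the tool frame, in m); z points along the fingers, y is the line along which they close (so a half turn about z gives the same grasp; the last joint's range is limited). The gripper opens to 88 mm and grips with 3 to 60 N. Pads are 18 mm wide; open, the fingers measure 123 mm over their backs; the gripper's body (75 mm by 187 mm) begins 45 mm behind the grasp point.
Start: joints at [1.149, 0.536, -0.004, 1.538, 0.003, 1.067, -0.071], TCP at [0.226, -0.609, 0.207] pointing down, gripper open.
Joint ranges: [-2.7, 2.7], [-0.37, 2.16], [-1.27, 1.26], [0.24, 2.4], [-1.31, 4.45], [0.19, 1.91], [-2.76, 2.76]. Speed limits (rad/s): [2.39, 2.39, 3.14, 3.14, 3.14, 3.14, 3.14].

INTERFACE

Orientations are given as a rotation vector (axis times angle).
In Python, from plant import bot, grab_frame, camera_model, workorder gives the robot as it stands.
- The arm moves only by the shell command python3 -m inch 'ROWS' [FORCE]. ROWS is JSON, a list of rows, each a list of 3 entries, a list of its own where there are three numbers: the turn, a rotation vector about the tool's x, y, z in rad, then the shift along the tool's x, y, z in mm, then the finger opening in mm, from 0 to 88.1. A call has 1 to 10 rows; each row shifts and turns the commanded pose from where the row before left it, along the tool's axes as they then stand; what a row does not reach is not made up. A row lasts 1/12 s, in which the tool goes at most 41.7 mm and 7.16 degrees, less where a joint would pass 70% of its speed; a pose out of reach is approached as far as the arm can. A call with a gripper value outside its range is refused whole. The fingers move at their own pace and stop on an object; FORCE is the grip in N (left out, the last holds). Time passes only in rows, so rows that do not move let the fingers close. It gives the time, the measured TCP pose, the force, the opening and the grip force at its end, in the units of the state.
- bot.observe(): the state, without advancing time (a new reading comes with each control period).
- grab_frame(name): name is "scene" or "top"; returns the picture (480x640x3 uint8, red, green, blue); there is no depth.
- camera_model(name): a dict with "mtx" (3x3 intrinsics, pixels), "extrinsics" (4x4, takes a point from world to camera coordinates). Camera axes: x right, y down, z forward; pixel columns grow to the right and rows downward; lengths in m; the calibration is good to about 2 mm. A picture is of the moment at which its call begins. camera_model takes no time and is no camera call.
- workorder.job_done(): hands the job in; it is judged then, once.
The state is a dict: "time": time; "joint_pos": joint angles; "dq": joint speeds; "tau": joint torques, N m; "tcp_pos": TCP position; "tcp_rot": TCP orientation; "ft_force": force on the tool from outside, world axes, zero at the start; "moment": the same for the moment, N m; "width": finger opening in m; "gripper_force": force on a finger pad.
Only numpy, scipy, OpenCV 4.12 (cv2) and the standard library are available. Lean on these libraries where they do the work, as an engineer would, in place of code of your own. Each camera call takes 0.05 s, during which the arm holds its last target. There are 200 camera calls.

## Working session

There is one attempt and no reset: what is moved stays moved. The work goes in short steps, Python scripts to look and compute and a shell command to move; the robot and the scene stay as the last step left them, time stands still between calls to the robot, and variables do not carry over. Pictures are saved under pics/ and viewed, at most 10 in all, crops included, and the job is handed in when it is done.

```bash
ls; mkdir -p pics; python3 - <<'E'
from plant import bot, grab_frame, camera_model
import cv2
for n in("scene","top"):
    cv2.imwrite(f"pics/{n}0.png",grab_frame(n)[:,:,::-1]); m=camera_model(n); print(n,m["mtx"],m["extrinsics"])
s=bot.observe(); print(s, bot.grasp_offset)
E
```

```text
pics
scene [[544.96110172   0.         306.27327814]
 [  0.         544.96110172 241.50046417]
 [  0.           0.           1.        ]] [[-0.7956194  -0.60562144  0.01457524  0.42850993]
 [-0.47534892  0.6092008  -0.63475806  0.34699731]
 [ 0.37554384 -0.51195415 -0.77257347  0.82604432]
 [ 0.          0.          0.          1.        ]]
top [[445.1867461    0.         320.30014812]
 [  0.         445.1867461  245.09742884]
 [  0.           0.           1.        ]] [[-0.02082582 -0.99948545 -0.0243951   0.01387672]
 [-0.99841575  0.02206687 -0.05175956  0.55161832]
 [ 0.05227125  0.02327851 -0.99836157  0.9657037 ]
 [ 0.          0.          0.          1.        ]]
{'time': 0.1, 'joint_pos': array([ 1.14879605,  0.53709993, -0.00442703,  1.53872044,  0.00263164,
        1.0673029 , -0.07121973]), 'dq': array([ 0.00033381, -0.00153465,  0.00103099, -0.00199274,  0.00088722,
       -0.0011311 , -0.00083327]), 'tau': array([ 2.55997380e-03, -5.72084534e+01,  9.93773192e-01, -2.52234560e+01,
       -5.62419032e-02,  1.34091792e-02,  3.69723989e-05]), 'tcp_pos': array([ 0.22618976, -0.60875856,  0.20654168]), 'tcp_rot': array([-3.09054914e+00, -5.55774926e-01,  6.48257186e-04]), 'ft_force': array([ 0.71710199, -0.51452512, -0.5543725 ]), 'moment': array([-0.04415931,  0.00355369,  0.03940558]), 'gripper_force': 0.0, 'width': 0.08803977105548369} -0.0187
```

View pics/scene0.png

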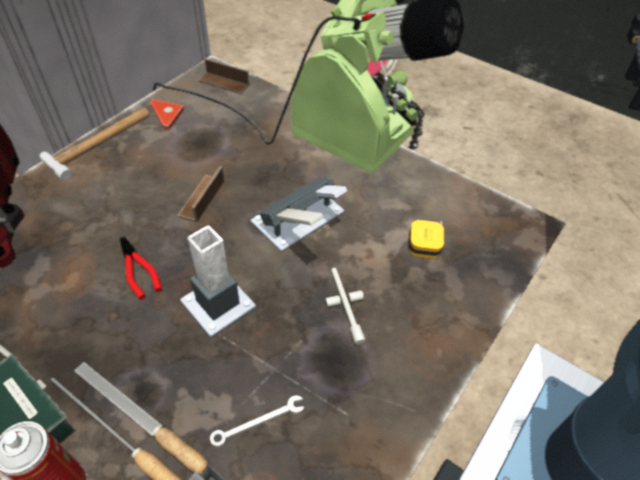

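View pics/top0.png

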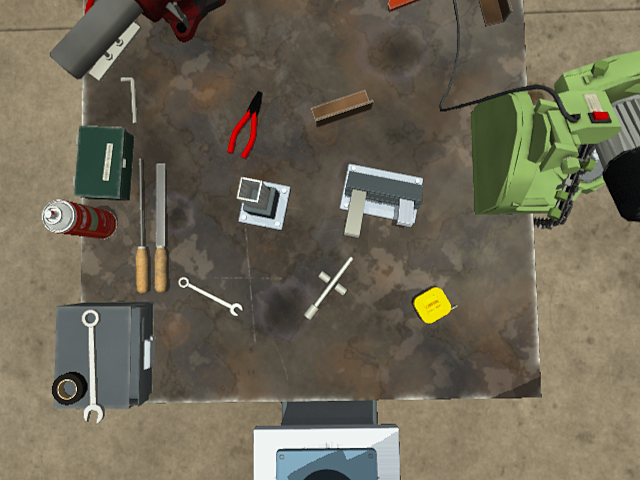

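The top view shows the rest at about (383,193) with the long bar in its left pocket (355,213) and the short bar at (407,212). The post's tube top is at (250,190), the T-wrench at (330,288), the wrench at (210,297) and the tape at (432,305). Next: zoomed crops with contours.

```bash
python3 - <<'E'
import cv2,numpy as np
t=cv2.imread("pics/top0.png")[150:250,225:435]; s=cv2.imread("pics/scene0.png")[165:345,170:360]
a=cv2.resize(t,None,fx=3.8,fy=3.8,interpolation=cv2.INTER_CUBIC)
b=cv2.resize(s,None,fx=3.3,fy=3.3,interpolation=cv2.INTER_CUBIC)
cv2.imwrite("pics/t1.png",a);cv2.imwrite("pics/s1.png",b)
E
```

```text
(no output)
```

View pics/t1.png

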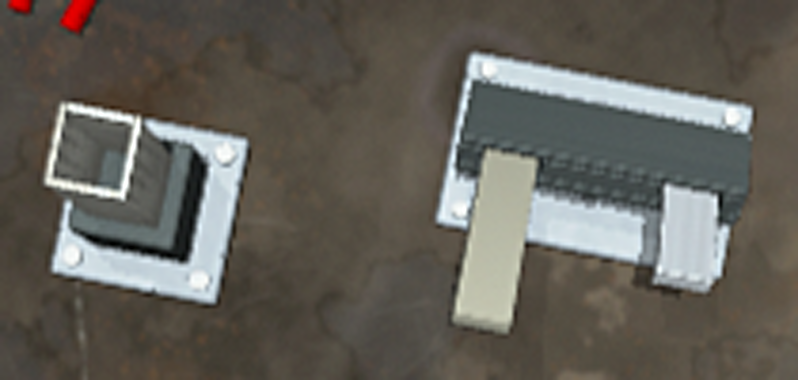

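View pics/s1.png

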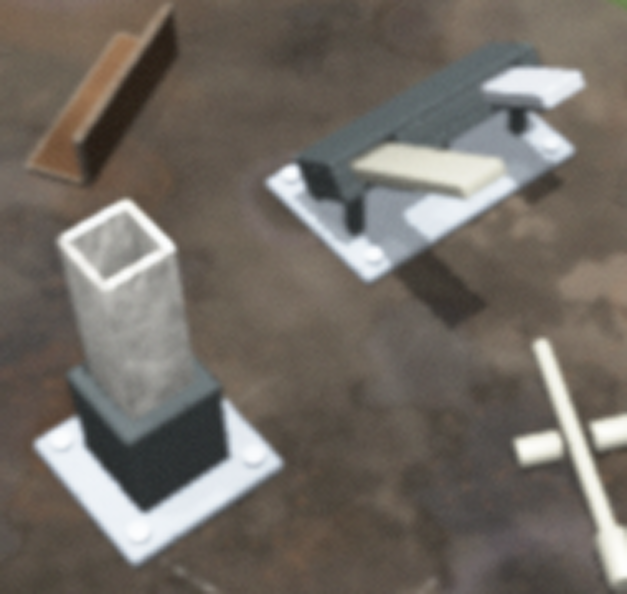

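The left (+y) bar is the long one: it shows about 1.9× the short bar's free length. In the top crop its head edge runs from about (455,318) to (512,322) and its mouth end is at (486–537,152). The tube top corners are at (62,102), (140,116), (127,200) and (45,185). Now casting rays.

```bash
cat >h.py <<'E'
import numpy as np
from plant import bot, grab_frame, camera_model
def ray(n,u,v):
    m=camera_model(n);E=m["extrinsics"];R=E[:3,:3];o=-R.T@E[:3,3]
    return o,R.T@np.linalg.solve(m["mtx"],[u,v,1.])
def plane(n,u,v,p,nr):
    o,d=ray(n,u,v);return o+d*(np.dot(np.subtract(p,o),nr)/np.dot(d,nr))
def atz(n,u,v,z): return plane(n,u,v,(0,0,z),(0,0,1.))
def tri(a,b):
    (o,d),(p,e)=ray("top",*a),ray("scene",*b)
    k=np.linalg.lstsq(np.c_[d,-e],p-o,rcond=None)[0];A=o+k[0]*d;B=p+k[1]*e
    return (A+B)/2,np.linalg.norm(A-B)
E
python3 - <<'E'
from h import *
import cv2
np.set_printoptions(precision=4,suppress=True)
T=lambda X,Y:(225+(X+.5)/3.8-.5,150+(Y+.5)/3.8-.5)
S=lambda X,Y:(170+(X+.5)/3.3-.5,165+(Y+.5)/3.3-.5)
print("tube top"); 
P=[atz("top",*T(*c),.19) for c in[(62,102),(140,116),(127,200),(45,185)]]
for p in P:print(p)
print(np.mean(P,0),[np.linalg.norm(P[i]-P[i-1]) for i in range(4)])
Q=[atz("scene",*S(*c),.19) for c in[(127,200),(176,243),(108,290),(59,243)]]
print("scene");[print(q) for q in Q];print(np.mean(Q,0))
print("post plate");
P=[atz("top",*T(*c),.01) for c in[(248,138),(215,303),(52,270)]]
for p in P:print(p)
print("centre",(P[0]+P[2])/2)
P=[atz("scene",*S(*c),.01) for c in[(284,464),(137,564),(34,442)]]
print("scene");[print(p) for p in P];print("centre",(P[0]+P[2])/2)
print("head upper edge z=.131")
for c in[(455,317),(512,327)]:print(atz("top",*T(*c),.131))
print("tri corners", tri(T(455,317),S(500,160)),tri(T(512,327),S(470,183)),tri(T(512,327),S(500,160)),tri(T(455,317),S(470,183)))
print("rest plate z~.006");
for c in[(472,52),(752,107),(437,225),]:print(atz("top",*T(*c),.006))
for n in("top","scene"):
    im=cv2.cvtColor(cv2.imread(f"pics/{n}0.png"),cv2.COLOR_BGR2HSV);m=cv2.inRange(im,(15,25,110),(40,90,255))
    for c in cv2.findContours(m,0,2)[0]:
        r=cv2.minAreaRect(c)
        if cv2.contourArea(c)>150 and (330<r[0][0]<380 if n=="top" else 270<r[0][0]<330):print(n,cv2.contourArea(c),r,cv2.boxPoints(r).tolist())
E
```

```text
tube top
[0.6715 0.1405 0.19  ]
[0.6637 0.1029 0.19  ]
[0.6232 0.1097 0.19  ]
[0.6315 0.1492 0.19  ]
[0.6475 0.1256 0.19  ] [np.float64(0.040954168086960036), np.float64(0.03837030478433406), np.float64(0.04104642082317959), np.float64(0.040267710170409886)]
scene
[0.6623 0.1024 0.19  ]
[0.625  0.1078 0.19  ]
[0.6305 0.1483 0.19  ]
[0.6689 0.142  0.19  ]
[0.6467 0.1251 0.19  ]
post plate
[0.6856 0.0672 0.01  ]
[0.5889 0.0882 0.01  ]
[0.6105 0.1837 0.01  ]
centre [0.6481 0.1254 0.01  ]
scene
[0.5866 0.0892 0.01  ]
[0.6072 0.1844 0.01  ]
[0.7057 0.1634 0.01  ]
centre [0.6461 0.1263 0.01  ]
head upper edge z=.131
[ 0.568  -0.0479  0.131 ]
[ 0.5623 -0.0768  0.131 ]
tri corners (array([ 0.5587, -0.0513,  0.1578]), np.float64(0.016801899648827837)) (array([ 0.5714, -0.0731,  0.109 ]), np.float64(0.018300233066828864)) (array([ 0.5635, -0.0759,  0.1315]), np.float64(0.002937213493702529)) (array([ 0.5666, -0.0484,  0.1354]), np.float64(0.0025108552037236337))
rest plate z~.006
[ 0.7341 -0.0655  0.006 ]
[ 0.6972 -0.2284  0.006 ]
[ 0.6321 -0.0425  0.006 ]
top 611.0 ((354.8378601074219, 212.9729766845703), (15.45350456237793, 46.68931579589844), 9.462322235107422) [[343.37841796875, 234.729736328125], [351.0540771484375, 188.67568969726562], [366.29730224609375, 191.21621704101562], [358.62164306640625, 237.270263671875]]
scene 280.0 ((325.8019714355469, 231.5198211669922), (15.124565124511719, 38.507938385009766), 84.2894058227539) [[305.8910827636719, 225.91091918945312], [344.2079162597656, 222.0792236328125], [345.7128601074219, 237.12872314453125], [307.3960266113281, 240.96041870117188]]
scene 263.5 ((318.8000183105469, 44.899993896484375), (12.969194412231445, 47.404640197753906), 26.56505012512207) [[302.4000244140625, 63.199989318847656], [323.60003662109375, 20.79999542236328], [335.20001220703125, 26.599998474121094], [314.0, 68.99999237060547]]
```

```bash
cat >>h.py <<'E'
from scipy.spatial.transform import Rotation as Ro
np.set_printoptions(precision=4,suppress=True)
def want(yaw,tilt):
    "tool y across a bar heading yaw; tilt = fingers leaning forward from down; best half turn"
    f=np.array([np.cos(yaw),np.sin(yaw),0]);z=np.sin(tilt)*f-np.cos(tilt)*np.array([0,0,1.]);y=np.array([-f[1],f[0],0])
    c=Ro.from_rotvec(bot.observe()["tcp_rot"]);o=[]
    for s in(1,-1):o.append(Ro.from_matrix(np.c_[np.cross(s*y,z),s*y,z]))
    return min(o,key=lambda r:(c.inv()*r).magnitude())
def go(g,yaw,tilt):
    "g = grasp point wanted"
    s=bot.observe();c=Ro.from_rotvec(s["tcp_rot"]);r=want(yaw,tilt)
    p=np.array(g)-r.apply([0,0,bot.grasp_offset])
    print("t",s["time"],"tcp",s["tcp_pos"],"target tcp",p,"q",s["joint_pos"])
    print("shift mm now-axes",c.inv().apply(p-s["tcp_pos"])*1e3,"| target-axes",r.inv().apply(p-s["tcp_pos"])*1e3,"| turn",(c.inv()*r).as_rotvec())
E
python3 - <<'E'
from h import *
go((.618,-.074,.25),-.22,0)
E
```

```text
t 0.1 tcp [ 0.2262 -0.6088  0.2065] target tcp [ 0.618  -0.074   0.2313] q [ 1.1488  0.5371 -0.0044  1.5387  0.0026  1.0673 -0.0712]
shift mm now-axes [ 553.5658 -364.7877  -24.2856] | target-axes [ 265.6664 -607.3741  -24.7583] | turn [-0.0014  0.0006  0.5759]
```

```bash
R='[[0,0,0],[27.5,-18,-1.5],88]'; python3 -m inch '[[[0,0,0],[27.5,-18,-2],88],[[0,0,0],[27.5,-18,-2],88],[[0,0,0],[27.5,-18,-2],88],[[0,0,0],[27.5,-18,-2],88],[[0,0,0],[27.5,-18,-2],88],[[0,0,0],[27.5,-18,-2],88],[[0,0,0],[27.5,-18,-2],88],[[0,0,0],[27.5,-18,-2],88],[[0,0,0],[27.5,-18,-2],88],[[0,0,0],[27.5,-18,-2],88]]' 50
python3 -m inch '[[[0,0,0],[27.5,-18,0],88],[[0,0,0],[27.5,-18,0],88],[[0,0,0],[27.5,-18,0],88],[[0,0,0],[27.5,-18,0],88],[[0,0,0],[27.5,-18,0],88],[[0,0,0],[27.5,-18,0],88],[[0,0,0],[27.5,-18,0],88],[[0,0,0],[27.5,-18,0],88],[[0,0,0],[27.5,-18,0],88],[[0,0,0],[27.5,-18,0],88]]'
python3 -m inch '[[[0,0,0.096],[0,0,0],60],[[0,0,0.096],[0,0,0],60],[[0,0,0.096],[0,0,0],60],[[0,0,0.096],[0,0,0],60],[[0,0,0.096],[0,0,0],60],[[0,0,0.096],[0,0,0],60],[[0,0,0],[0,0,0],60],[[0,0,0],[0,0,0],60]]'
python3 - <<'E'
from h import *
go((.618,-.074,.0875),-.22,0)
E
```

```text
time: 0.93
tcp_pos: [0.422, -0.3432, 0.2272]
tcp_rot: [-3.092, -0.556, 0.001]
ft_force: [0.4, -0.5, -0.6]
width: 0.088
gripper_force: 0.0
time: 1.77
tcp_pos: [0.617, -0.0789, 0.2269]
tcp_rot: [-3.092, -0.556, 0.001]
ft_force: [-0.7, 0.1, -0.7]
width: 0.0881
gripper_force: 0.0
time: 2.43
tcp_pos: [0.6163, -0.0802, 0.227]
tcp_rot: [3.123, -0.341, -0.001]
ft_force: [0.3, -0.2, 0.2]
width: 0.06
gripper_force: 0.0
t 2.4333 tcp [ 0.6163 -0.0802  0.227 ] target tcp [ 0.618  -0.074   0.0688] q [ 0.1236  0.4712 -0.0929  1.5936  0.048   1.0797 -1.7699]
shift mm now-axes [  0.4364  -6.4388 158.1535] | target-axes [  0.3118  -6.3891 158.1558] | turn [0.0003 0.0007 0.0028]
```

```bash
python3 -m inch '[[[0,0,0],[0.4,-6.4,0],60],[[0,0,0],[0,0,20],60],[[0,0,0],[0,0,20],60],[[0,0,0],[0,0,20],60],[[0,0,0],[0,0,20],60],[[0,0,0],[0,0,15],60],[[0,0,0],[0,0,0],60]]'
python3 - <<'E'
from h import *
import cv2
go((.618,-.074,.0875),-.22,0)
a=cv2.resize(np.ascontiguousarray(grab_frame("top")[130:280,270:450,::-1]),None,fx=3,fy=3,interpolation=2)
b=cv2.resize(np.ascontiguousarray(grab_frame("scene")[130:280,220:400,::-1]),None,fx=3,fy=3,interpolation=2)
cv2.imwrite("pics/g1.png",cv2.resize(np.hstack([a,b]),(800,333)))
E
```

```text
time: 3.02
tcp_pos: [0.6159, -0.0733, 0.1289]
tcp_rot: [-3.123, 0.341, 0.009]
ft_force: [-1.4, 0.2, -0.9]
width: 0.0601
gripper_force: 0.0
t 3.0167 tcp [ 0.6159 -0.0733  0.1289] target tcp [ 0.618  -0.074   0.0688] q [ 0.112   0.5806 -0.0922  1.6743  0.0639  0.8956 -1.7939]
shift mm now-axes [ 2.535   0.2432 60.1004] | target-axes [ 2.1783  0.264  60.1143] | turn [0.0004 0.0059 0.0022]
```

View pics/g1.png

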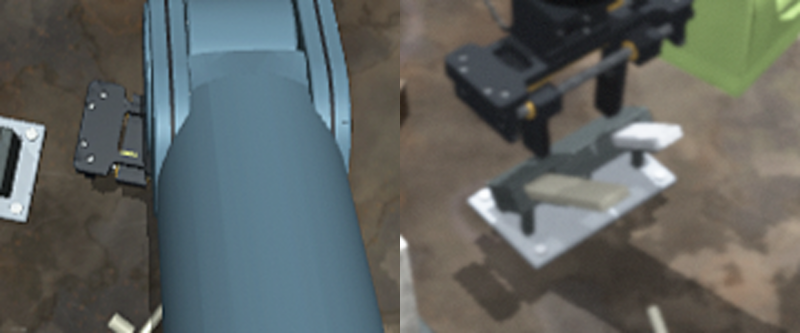

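The fingers straddle the bar's line from above, with tips at about (540,150) and (610,110) in the right half and the bar at (575,190) below. The short bar at (645,135) is clear, so I'll descend and close.

```bash
python3 -m inch '[[[0,0.006,0],[2,0,15],60],[[0,0,0],[0,0,15],60],[[0,0,0],[0,0,15],60],[[0,0,0],[0,0,15],60],[[0,0,0],[0,0,0],60],[[0,0,0],[0,0,0],60]]'
python3 - <<'E'
from h import *
go((.618,-.074,.0875),-.22,0);print(bot.observe()["ft_force"])
E
```

```text
time: 3.62
tcp_pos: [0.621, -0.0745, 0.0732]
tcp_rot: [3.122, -0.344, 0.01]
ft_force: [1.2, -0.1, 0.3]
width: 0.0601
gripper_force: 0.0
t 3.6167 tcp [ 0.621  -0.0745  0.0732] target tcp [ 0.618  -0.074   0.0688] q [ 0.108   0.656  -0.0859  1.7005  0.0757  0.7818 -1.8041]
shift mm now-axes [-3.085   0.2171  4.3312] | target-axes [-3.0567  0.2172  4.3512] | turn [-0.0002 -0.0065  0.0003]
[ 1.1718 -0.1252  0.3221]
```

```bash
python3 -m inch '[[[0,-0.006,0],[-3,0,2],60],[[0,0,0],[0,0,0],60],[[0,0,0],[0,0,0],20],[[0,0,0],[0,0,0],20],[[0,0,0],[0,0,0],20],[[0,0,0],[0,0,0],20],[[0,0,0],[0,0,0],20],[[0,0,0],[0,0,0],20]]' 50
python3 - <<'E'
from h import *
go((.618,-.074,.0875),-.22,0);print(bot.observe()["ft_force"])
E
```

```text
time: 4.28
tcp_pos: [0.6177, -0.0739, 0.0703]
tcp_rot: [3.123, -0.345, 0.0]
ft_force: [-0.4, 0.2, 0.7]
width: 0.0222
gripper_force: 0.0
t 4.2833 tcp [ 0.6177 -0.0739  0.0703] target tcp [ 0.618  -0.074   0.0688] q [ 0.1082  0.6585 -0.0863  1.7046  0.0749  0.7817 -1.8043]
shift mm now-axes [0.3278 0.0069 1.5377] | target-axes [0.3279 0.0069 1.5377] | turn [ 0.     -0.0001 -0.0002]
[-0.437   0.1869  0.7498]
```

```bash
python3 - <<'E'
from h import *
import cv2
b=cv2.resize(np.ascontiguousarray(grab_frame("scene")[140:260,230:390,::-1]),None,fx=5,fy=5,interpolation=2)
m=camera_model("scene");E=m["extrinsics"]
s=bot.observe();p=m["mtx"]@(E[:3,:3]@s["tcp_pos"]+E[:3,3]);p=p/p[2];print((p[0]-230)*5,(p[1]-140)*5,s["width"])
cv2.imwrite("pics/g2.png",b)
E
```

```text
336.6673069006788 412.7056924565899 0.020474606449639922
```

View pics/g2.png

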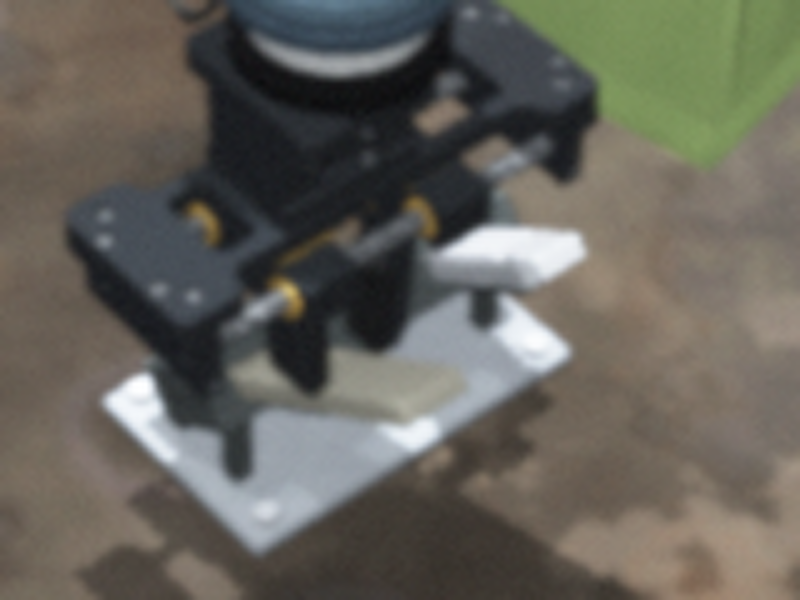

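The scene crop shows both fingers over the bar: left tip at about (315,390), right tip at about (375,345). The TCP projects to (337,412), 9 px lower. I'll compare this against the hover projection.

```bash
python3 - <<'E'
from h import *
m=camera_model("scene");E=m["extrinsics"]
def pr(P):
    p=m["mtx"]@(E[:3,:3]@np.array(P)+E[:3,3]);return p[:2]/p[2]
y=np.array([.218,.976,0])
T=np.array([.6159,-.0733,.1289])
print("hover tips",pr(T),pr(T+y*.03),pr(T-y*.03))
T=np.array([.6177,-.0739,.0703])
print("now",pr(T),pr(T+y*.011),pr(T-y*.011))
print("finger tips at bar surface z.094",pr([.6177,-.0739,.094]))
s=bot.observe();print(s["time"],s["width"],s["gripper_force"],s["ft_force"],s["tcp_pos"])
E
```

```text
hover tips [297.928  201.9433] [285.103  209.6062] [310.4341 194.471 ]
now [297.2926 222.5235] [292.833  225.2776] [301.7129 219.7936]
finger tips at bar surface z.094 [297.3158 214.1717]
4.3333 0.020474606449639922 0.0 [ 0.4025 -0.2948  0.1824] [ 0.6176 -0.0739  0.0703]
```

```bash
python3 -m inch '[[[0,0,0],[0,0,0],62],[[0,0,0],[0,0,0],62],[[0,0,0],[0,0,0],62],[[0,0,0],[0,0,0],62],[[0,0,0],[0,0,0],62],[[0,0,0],[0,0,0],62]]'
python3 - <<'E'
from h import *
import cv2
f=np.mean([grab_frame("scene") for _ in range(3)],0).astype(np.uint8)
b=cv2.resize(np.ascontiguousarray(f[170:250,250:356,::-1]),None,fx=7.5,fy=7.5,interpolation=2)
b=cv2.convertScaleAbs(b,alpha=1.6,beta=20)
cv2.imwrite("pics/g3.png",b)
s=bot.observe();print(s["width"],s["tcp_pos"])
E
```

```text
time: 4.83
tcp_pos: [0.6176, -0.0739, 0.0703]
tcp_rot: [3.123, -0.345, 0.0]
ft_force: [-0.0, 0.1, 0.6]
width: 0.0584
gripper_force: 0.0
0.062011358717575585 [ 0.6176 -0.0739  0.0703]
```

View pics/g3.png

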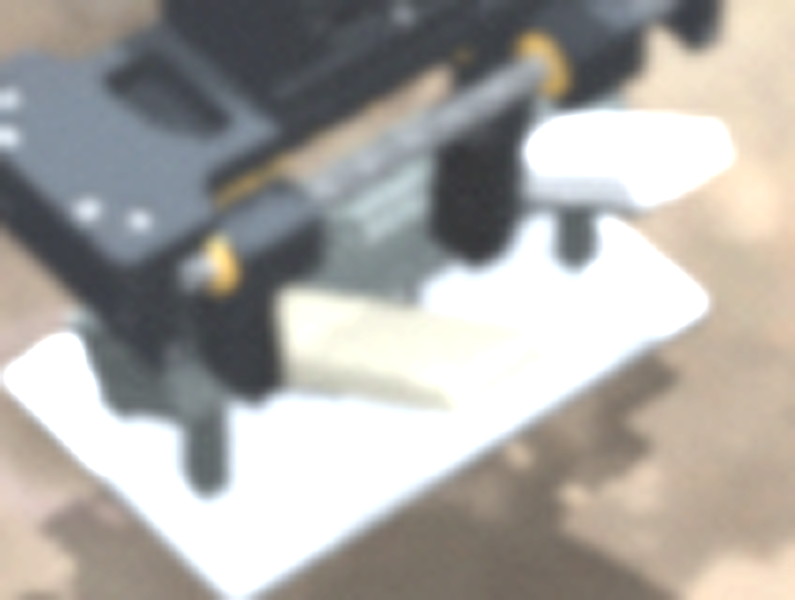

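The fingertips are at about (260,395) and (475,260) in the crop, consistently 9 px above the projected TCP. That puts them either about 25 mm higher or displaced sideways from where the reported TCP says. I'll triangulate the gripper body's left-end corners from the earlier hover pair.

```bash
python3 - <<'E'
from h import *
k=800/1080*3
T=lambda X,Y:(270+X/k,130+Y/k)
S=lambda X,Y:(220+(X-400)/k,130+Y/k)
a=tri(T(93,80),S(447,60));b=tri(T(78,172),S(503,113))
print(a,b)
tcp=np.array([.6159,-.0733,.1289]);y=np.array([.218,.976,0])
for q in(a[0],b[0],(a[0]+b[0])/2):
    d=q-tcp;print("along f,y,z",d@[.976,-.218,0],d@y,d[2])
E
python3 - <<'E'
import plant,inspect
print([n for n in dir(plant.bot) if n[0]!="_"])
E
```

```text
(array([0.6695, 0.0071, 0.2647]), np.float64(0.0013362096046551563)) (array([0.603 , 0.0209, 0.262 ]), np.float64(0.0028594999136835075))
along f,y,z 0.03474852522788061 0.0901213074856768 0.1357886363584603
along f,y,z -0.03314287365055084 0.08912314363066873 0.13309201787622862
along f,y,z 0.0008028257886648869 0.08962222555817276 0.13444032711734447
['MotionError', 'grasp_offset', 'observe']
```

The body is laterally where it should be (within 1–4 mm), so only the height is off: the tips sit about 24 mm above the reported TCP. They closed just above the bar's surface. I'll go 24 mm deeper, watching the force, and close again.

```bash
python3 -m inch '[[[0,0,0],[0,0,8],62],[[0,0,0],[0,0,8],62],[[0,0,0],[0,0,8],62],[[0,0,0],[0,0,0],62],[[0,0,0],[0,0,0],62]]'
python3 -m inch '[[[0,0,0],[0,0,0],20],[[0,0,0],[0,0,0],20],[[0,0,0],[0,0,0],20],[[0,0,0],[0,0,0],20],[[0,0,0],[0,0,0],20],[[0,0,0],[0,0,0],20],[[0,0,0],[0,0,0],20],[[0,0,0],[0,0,0],20]]' 50
```

```text
time: 5.4
tcp_pos: [0.6168, -0.0738, 0.0452]
tcp_rot: [3.123, -0.345, -0.003]
ft_force: [0.0, -0.5, 0.7]
width: 0.0619
gripper_force: 0.0
time: 6.07
tcp_pos: [0.6178, -0.0737, 0.0465]
tcp_rot: [-3.122, 0.345, -0.001]
ft_force: [-1.5, 0.9, 1.4]
width: 0.0293
gripper_force: 50.0
```

Gripped (29.3 mm, 50 N). Drawing it out lengthwise along (-0.82, 0, -0.57).

```bash
python3 -m inch '[[[0,0,0],[0,0,0],20],[[0,0,0],[-4.1,0,-2.9],20],[[0,0,0],[-8.2,0,-5.7],20],[[0,0,0],[-8.2,0,-5.7],20],[[0,0,0],[-8.2,0,-5.7],20],[[0,0,0],[-8.2,0,-5.7],20],[[0,0,0],[-8.2,0,-5.7],20],[[0,0,0],[-8.2,0,-5.7],20],[[0,0,0],[0,0,0],20]]' 60
python3 -m inch '[[[0,0,0],[-5,0,-10],20],[[0,0,0],[-5,0,-15],20],[[0,0,0],[-5,0,-15],20],[[0,0,0],[0,0,-15],20],[[0,0,0],[0,0,-15],20],[[0,0,0],[0,0,-15],20],[[0,0,0],[0,0,-15],20],[[0,0,0],[0,0,0],20],[[0,0,0],[0,0,0],20],[[0,0,0],[0,0,0],20]]'
python3 - <<'E'
from h import *
import cv2
f=grab_frame("scene")
cv2.imwrite("pics/h1.png",cv2.resize(np.ascontiguousarray(f[100:310,170:450,::-1]),None,fx=2.8,fy=2.8,interpolation=2))
go((.45,.16,.25),-.205,.611)
E
```

```text
time: 6.82
tcp_pos: [0.5638, -0.0619, 0.0845]
tcp_rot: [3.123, -0.345, -0.002]
ft_force: [0.4, 0.9, -2.4]
width: 0.0294
gripper_force: 60.0
time: 7.65
tcp_pos: [0.5497, -0.0589, 0.1823]
tcp_rot: [3.122, -0.345, -0.004]
ft_force: [0.2, 0.0, -5.8]
width: 0.0295
gripper_force: 60.0
t 7.7 tcp [ 0.5497 -0.0589  0.1821] target tcp [0.4605 0.1578 0.2347] q [ 0.1068  0.4061 -0.104   1.816   0.0512  0.925  -1.8106]
shift mm now-axes [-134.4868 -192.0262  -52.3285] | target-axes [ -77.4636 -194.0564 -118.4928] | turn [ 0.0051  0.6138 -0.0145]
```

View pics/h1.png

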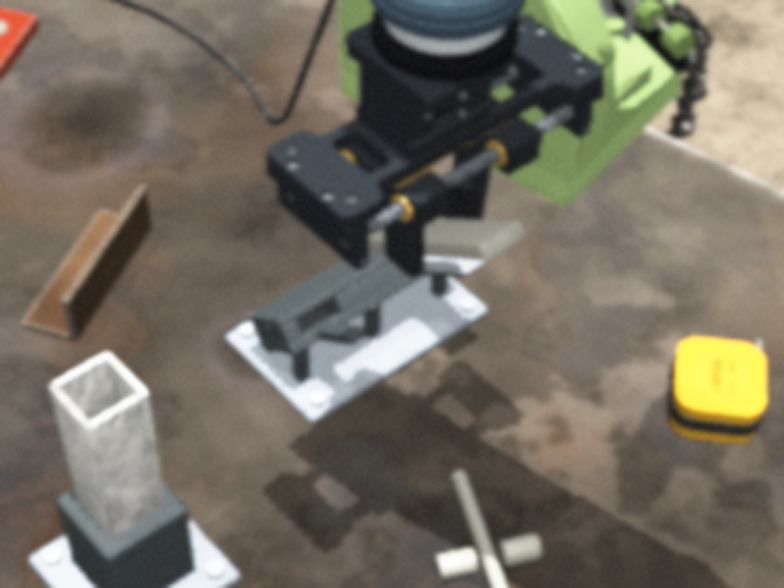

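The bar is out of the pocket and held between the fingers, head end at about (500,235). The short bar and rest are untouched. Moving left and levelling, well short of the tube.

```bash
python3 -m inch '[[[0,0,0],[-10,-12,-4],20],[[0,0,0],[-18,-24,-7],20],[[0,0,0],[-18,-24,-7],20],[[0,0,0],[-18,-24,-7],20],[[0,0,0],[-18,-24,-7],20],[[0,0,0],[-18,-24,-7],20],[[0,0,0],[-18,-24,-7],20],[[0,0,0],[-16,-24,-6],20],[[0,0,0],[0,-12,0],20],[[0,0,0],[0,-12,0],20]]'
python3 -m inch '[[[0,0.05,0],[0,0,0],20],[[0,0.08,0],[0,0,0],20],[[0,0.08,0],[0,0,0],20],[[0,0.08,0],[0,0,0],20],[[0,0.08,0],[0,0,0],20],[[0,0.08,0],[0,0,0],20],[[0,0.08,0],[0,0,0],20],[[0,0.08,-0.015],[0,0,0],20],[[0,0,0],[0,0,0],20],[[0,0,0],[0,0,0],20]]'
python3 - <<'E'
from h import *
import cv2
for n in("scene","top"):cv2.imwrite(f"pics/{n}2.png",grab_frame(n)[:,:,::-1])
a=cv2.imread("pics/scene2.png")[120:360,120:380];b=cv2.imread("pics/top2.png")[130:300,180:330]
a=cv2.resize(a,(433,400),interpolation=2);b=cv2.resize(b,(353,400),interpolation=2)
cv2.imwrite("pics/h2.png",np.hstack([a,b]))
go((.45,.16,.25),-.205,.611);s=bot.observe();print(s["width"],s["moment"],Ro.from_rotvec(s["tcp_rot"]).as_matrix())
E
```

```text
time: 8.53
tcp_pos: [0.4639, 0.1706, 0.2348]
tcp_rot: [3.122, -0.341, -0.002]
ft_force: [0.4, -1.4, -4.8]
width: 0.0294
gripper_force: 60.0
time: 9.37
tcp_pos: [0.4677, 0.1656, 0.2299]
tcp_rot: [3.01, -0.322, 0.568]
ft_force: [-0.7, 0.8, -4.6]
width: 0.0296
gripper_force: 60.0
t 9.4667 tcp [0.4683 0.1648 0.2303] target tcp [0.4605 0.1578 0.2347] q [-0.9303  0.0932  0.3048  2.1806  0.4299  0.6789 -2.7271]
shift mm now-axes [-4.1623  8.5848 -6.1773] | target-axes [-2.6066  8.4048 -7.1935] | turn [ 0.0254  0.2352 -0.0028]
0.029144317225292406 [ 0.2349  0.6949 -0.0068] [[ 0.9095 -0.2177  0.3541]
 [-0.195  -0.9758 -0.0989]
 [ 0.367   0.0209 -0.93  ]]
```

View pics/h2.png

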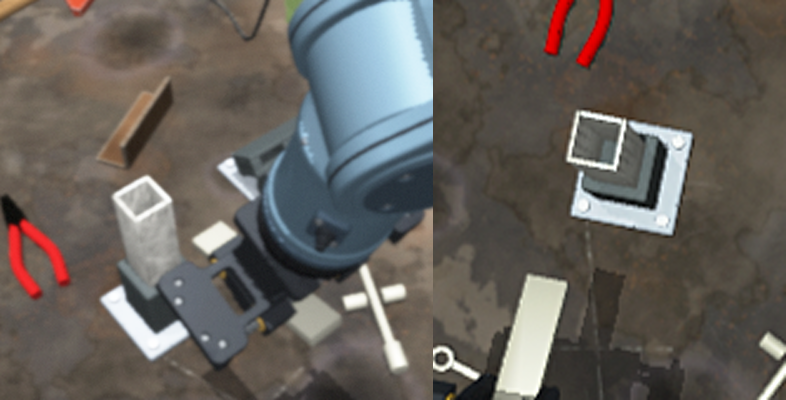

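The scene view shows the bar held, foot toward the tube at about (215,240), and well short of it. The top view shows the foot at (545,280), short of the tube's front face at (600,165). The turn stopped 0.235 rad short with joint 7 near its limit. Moving forward should relax the arm.

```bash
python3 -m inch '[[[0,0,0],[9.3,0,3.7],20],[[0,0,0],[9.3,0,3.7],20],[[0,0,0],[9.3,0,3.7],20],[[0,0,0],[9.3,0,3.7],20],[[0,0,0],[9.3,0,3.7],20],[[0,0,0],[0,0,0],20],[[0,0,0],[0,0,0],20]]'
python3 - <<'E'
from h import *
go((.51,.16,.25),-.205,.611)
E
```

```text
time: 10.05
tcp_pos: [0.5175, 0.1525, 0.2302]
tcp_rot: [3.009, -0.33, 0.569]
ft_force: [0.1, 0.4, -6.0]
width: 0.0295
gripper_force: 60.0
t 10.05 tcp [0.5175 0.1525 0.2302] target tcp [0.5205 0.1578 0.2347] q [-0.8525  0.1672  0.3337  2.0999  0.3584  0.6492 -2.5812]
shift mm now-axes [ 3.3356 -5.7415 -3.6348] | target-axes [ 4.106  -5.8033 -2.6011] | turn [ 0.0265  0.2353 -0.0057]
```

```bash
python3 -m inch '[[[0.013,0.03,0],[0,0,0],20],[[0.013,0.03,0],[0,0,0],20],[[0,0.03,0],[0,0,0],20],[[0,0.03,0],[0,0,0],20],[[0,0,0],[0,0,0],20]]'
python3 - <<'E'
from h import *
go((.51,.16,.25),-.205,.611)
E
```

```text
time: 10.47
tcp_pos: [0.5156, 0.1547, 0.2288]
tcp_rot: [2.991, -0.31, 0.729]
ft_force: [1.1, 1.2, -4.9]
width: 0.0293
gripper_force: 60.0
t 10.4667 tcp [0.5156 0.1547 0.2288] target tcp [0.5205 0.1578 0.2347] q [-1.1177  0.1382  0.5669  2.1994  0.5159  0.5323 -2.755 ]
shift mm now-axes [ 6.4019 -4.1164 -3.2539] | target-axes [ 6.7834 -4.1046 -2.3778] | turn [-0.0001  0.1328 -0.0017]
```

```bash
python3 -m inch '[[[0,0,0],[-1.8,0,7],20],[[0,0,0],[-1.8,0,7],20],[[0,0,0],[-1.8,0,7],20],[[0,0,0],[-1.8,0,7],20],[[0,0,0],[-1.8,0,7],20],[[0,0,0],[0,0,0],20],[[0,0,0],[0,0,0],20]]'
python3 - <<'E'
from h import *
import cv2
for n in("scene","top"):cv2.imwrite(f"pics/{n}3.png",grab_frame(n)[:,:,::-1])
a=cv2.imread("pics/scene3.png")[210:310,170:280];b=cv2.imread("pics/top3.png")[170:270,215:315]
a=cv2.resize(a,None,fx=4,fy=4,interpolation=2);b=cv2.resize(b,None,fx=4,fy=4,interpolation=2)
b=cv2.copyMakeBorder(b,0,0,0,0,0);cv2.imwrite("pics/h3.png",cv2.resize(np.hstack([a,b]),(800,int(400*800/840))))
go((.51,.16,.22),-.205,.611)
E
```

```text
time: 11.05
tcp_pos: [0.5252, 0.1513, 0.1936]
tcp_rot: [2.989, -0.315, 0.729]
ft_force: [0.4, -0.2, -5.2]
width: 0.029
gripper_force: 60.0
t 11.15 tcp [0.5255 0.1521 0.1944] target tcp [0.5205 0.1578 0.2047] q [-1.0889  0.2272  0.5767  2.2177  0.5003  0.4207 -2.7539]
shift mm now-axes [ -0.6614  -4.6161 -11.8856] | target-axes [  0.9273  -4.6196 -11.8665] | turn [ 0.0003  0.1317 -0.0048]
```

View pics/h3.png

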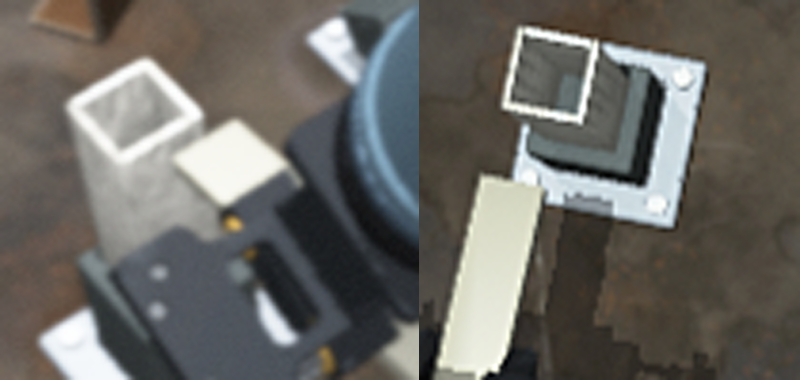

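The foot's upper edge is at (481,176)–(544,187) in the top half, and (172,158)–(236,120) in the scene half. The tube's front-top edge is at (503,107)–(583,123) in the top half. Triangulating.

```bash
cat >>h.py <<'E'
k=4*800/840;kv=380/400*4
TT=lambda X,Y:(215+(X-440/1.05)/k-.4,170+Y/kv-.4)
SS=lambda X,Y:(170+X/k-.4,210+Y/kv-.4)
FC=np.array([.6274,.1296]);F=np.array([.979,-.204]);L=np.array([.204,.979])
def rep(ps):
    for p in ps:print("  world",p,"gap",(FC-p[:2])@F*1e3,"left",(p[:2]-FC)@L*1e3)
E
python3 - <<'E'
from h import *
a=tri(TT(481,176),SS(172,158));b=tri(TT(544,187),SS(236,120))
print("res",a[1],b[1]);rep([a[0],b[0],(a[0]+b[0])/2]);d=a[0]-b[0];print("width",np.linalg.norm(d),"yaw",-np.arctan2(d[0],d[1]))
t=[tri(TT(503,107),SS(119,163)),tri(TT(583,123),SS(203,112))];print("tube front corners");print([x[1] for x in t]);rep([x[0] for x in t])
s=bot.observe();c=Ro.from_rotvec(s["tcp_rot"]);print("grasp rep",s["tcp_pos"]+c.apply([0,0,bot.grasp_offset]))
# bar's long edges in the top view, from the foot: direction
for h0,h1 in(((481,176),(440,345)),((544,187),(512,340))):
    P=plane("top",*TT(*h0),a[0],(-.13*F[0],-.13*F[1],-1));Q=plane("top",*TT(*h1),a[0],(-.13*F[0],-.13*F[1],-1));v=P-Q;print("edge yaw",np.arctan2(v[1],v[0]),np.linalg.norm(v))
E
```

```text
res 0.00024135636134939376 0.0005799792080462126
  world [0.5953 0.1521 0.2245] gap 36.037878499737694 left 15.476734030733402
  world [0.5892 0.123  0.2243] gap 36.04454979385846 left -14.25155806238285
  world [0.5922 0.1376 0.2244] gap 36.041214146798076 left 0.6125879841752764
width 0.029728002152079328 yaw -0.2056605878010286
tube front corners
[np.float64(0.0004354747011107487), np.float64(0.0006158606281181592)]
  world [0.6328 0.1492 0.1891] gap -1.2919884092976097 left 20.25075340026006
  world [0.6233 0.11   0.1916] gap 0.02934944945637112 left -19.982928542704485
grasp rep [0.517  0.1538 0.211 ]
edge yaw -0.21634741146374684 0.07985839071816422
edge yaw -0.19139830988199644 0.07191583883470998
```

Measurement: foot upper edge at z 0.224, 36 mm gap, centred (0.6 mm), yaw −0.206, about 0.13 rad still nose-down. Descending 34 mm and going forward 14 mm, then finishing the levelling.

```bash
python3 -m inch '[[[0,0,0],[-0.6,0,7.3],20],[[0,0,0],[-0.6,0,7.3],20],[[0,0,0],[-0.6,0,7.3],20],[[0,0,0],[-0.6,0,7.3],20],[[0,0,0],[-0.6,0,7.3],20],[[0,0,0],[0,0,0],20]]'
python3 -m inch '[[[0,0.015,0],[0,0,0],20],[[0,0.015,0],[0,0,0],20],[[0,0.015,0],[0,0,0],20],[[0,0.015,0],[0,0,0],20],[[0,0,0],[0,0,0],20]]'
python3 - <<'E'
from h import *
go((.51,.16,.22),-.205,.611)
E
```

```text
time: 11.65
tcp_pos: [0.5389, 0.1486, 0.159]
tcp_rot: [2.989, -0.314, 0.728]
ft_force: [0.0, 0.0, -4.5]
width: 0.0292
gripper_force: 60.0
time: 12.07
tcp_pos: [0.5385, 0.1496, 0.1601]
tcp_rot: [2.96, -0.309, 0.818]
ft_force: [-0.6, 0.4, -4.9]
width: 0.0292
gripper_force: 60.0
t 12.0667 tcp [0.5385 0.1496 0.1601] target tcp [0.5205 0.1578 0.2047] q [-1.2635  0.3778  0.803   2.27    0.4408  0.2189 -2.7437]
shift mm now-axes [  6.3562  -4.3401 -48.17  ] | target-axes [  9.8039  -4.3641 -47.5859] | turn [ 0.0009  0.0718 -0.0025]
```

No picture views left (10 used), so from here I measure numerically with colour masks. I'll validate on the previous frame pair, then measure now.

```bash
cat >>h.py <<'E'
import cv2
def corners(n,im,roi):
    "foot corners (+y side, -y side) of the tan bar: line fits to the mask's edges"
    x0,y0,x1,y1=roi;s=4
    h=cv2.cvtColor(cv2.resize(np.ascontiguousarray(im[y0:y1,x0:x1]),None,fx=s,fy=s,interpolation=1),cv2.COLOR_BGR2HSV)
    m=cv2.morphologyEx(cv2.inRange(h,(15,20,130),(42,95,255)),cv2.MORPH_OPEN,np.ones((9,9)))
    c=max(cv2.findContours(m,0,1)[0],key=cv2.contourArea)
    q=cv2.approxPolyDP(c,10,True)[:,0]/s+[x0-.4,y0-.4]
    print(n,"area",cv2.contourArea(c)/s/s,"poly",q.round(1).tolist())
    return q
E
python3 - <<'E'
from h import *
for n,r in(("top",(215,150,315,290)),("scene",(160,200,290,320))):
    for i in(3,4):
        if i==4:cv2.imwrite(f"pics/{n}4.png",grab_frame(n)[:,:,::-1])
        corners(n,cv2.imread(f"pics/{n}{i}.png"),r)
print("picked",TT(481,176),TT(544,187),SS(172,158),SS(236,120))
E
```

```text
top area 533.8125 poly [[246.4, 218.8], [230.6, 215.8], [219.6, 270.4], [229.1, 271.8], [228.8, 267.1], [223.6, 264.6], [229.6, 236.8], [243.1, 238.4]]
top area 632.78125 poly [[250.8, 214.1], [234.8, 212.4], [224.6, 260.8], [227.6, 266.6], [235.1, 266.6], [230.4, 262.8], [233.6, 245.1], [240.1, 238.6], [246.1, 239.6]]
scene area 4.0 poly [[178.1, 213.6], [180.1, 215.6]]
scene area 44.75 poly [[265.6, 241.8], [257.1, 242.8], [259.6, 249.1]]
picked (230.86249999999998, 215.9157894736842) (247.4, 218.81052631578947) (214.75, 251.17894736842103) (231.54999999999998, 241.17894736842103)
```

```bash
python3 - <<'E'
from h import *
for i,pts in((3,[(225,252),(232,248),(238,255),(205,240),(216,242)]),(4,[(225,258),(230,265),(238,262)])):
    h=cv2.cvtColor(cv2.imread(f"pics/scene{i}.png"),cv2.COLOR_BGR2HSV);print([h[v,u].tolist() for u,v in pts])
for i in(3,4):
    im=cv2.imread(f"pics/scene{i}.png")[200:320,160:290];h=cv2.cvtColor(cv2.resize(im,None,fx=4,fy=4,interpolation=1),cv2.COLOR_BGR2HSV)
    m=cv2.morphologyEx(cv2.inRange(h,(12,14,150),(42,90,255)),cv2.MORPH_OPEN,np.ones((9,9)))
    for c in cv2.findContours(m,0,1)[0]:
        if cv2.contourArea(c)>1000:print(i,cv2.contourArea(c)/16,(cv2.approxPolyDP(c,8,True)[:,0]/4+[159.6,199.6]).round(1).tolist())
E
```

```text
[[30, 7, 247], [30, 8, 246], [26, 7, 247], [21, 10, 171], [60, 1, 249]]
[[30, 6, 248], [30, 5, 249], [26, 7, 248]]
3 240.71875 [[289.4, 291.6], [275.8, 295.8], [271.6, 301.4], [280.1, 311.4], [289.4, 306.6]]
4 156.0625 [[289.4, 307.4], [270.8, 311.8], [268.8, 315.4], [272.4, 319.4], [280.8, 319.4], [289.4, 312.8]]
```

```bash
python3 - <<'E'
from h import *
for i in(3,4):
    im=cv2.imread(f"pics/scene{i}.png")[200:320,160:290];g=cv2.resize(im,None,fx=4,fy=4,interpolation=1).min(2)
    m=cv2.morphologyEx((g>205).astype(np.uint8),cv2.MORPH_OPEN,np.ones((9,9)))
    for c in cv2.findContours(m,0,1)[0]:
        if cv2.contourArea(c)>1500:print(i,cv2.contourArea(c)/16,(cv2.approxPolyDP(c,6,True)[:,0]/4+[159.6,199.6]).round(1).tolist())
E
```

```text
3 325.28125 [[181.6, 298.1], [196.8, 319.4], [210.1, 319.4], [194.4, 299.8], [192.6, 292.6]]
3 309.90625 [[232.4, 242.6], [216.4, 250.1], [226.8, 262.1], [230.1, 262.1], [242.6, 253.8], [242.4, 251.1]]
3 240.375 [[208.8, 225.8], [188.4, 236.6], [190.8, 242.6], [200.6, 252.8], [221.6, 240.8], [220.4, 236.8], [211.4, 230.1], [217.4, 239.8], [201.1, 249.4], [191.4, 238.4], [203.8, 230.1], [210.8, 229.6]]
4 325.1875 [[181.6, 298.1], [196.8, 319.4], [210.1, 319.4], [194.6, 300.4], [192.6, 292.6]]
4 422.375 [[226.4, 250.6], [213.6, 257.8], [213.4, 260.4], [230.6, 275.1], [241.8, 267.6], [243.1, 264.1], [229.1, 250.8]]
4 239.6875 [[209.1, 225.8], [201.4, 228.1], [188.4, 236.6], [190.8, 242.6], [200.8, 253.1], [221.6, 240.8], [221.4, 238.1], [211.4, 230.1], [217.1, 240.1], [201.1, 249.4], [191.4, 238.4], [203.1, 230.4], [210.4, 229.1]]
```

```bash
cat >>h.py <<'E'
def isec(a,b,c,d):
    l=np.cross(np.cross([*a,1],[*b,1]),np.cross([*c,1],[*d,1]));return l[:2]/l[2]
E
python3 - <<'E'
from h import *
print("frame3 check",isec((232.4,242.6),(216.4,250.1),(232.4,242.6),(242.4,251.1)))
sl=isec((213.6,257.8),(226.4,250.6),(213.4,260.4),(230.6,275.1));sr=isec((213.6,257.8),(226.4,250.6),(229.1,250.8),(243.1,264.1));print(sl,sr)
a=tri((235.06,212.5),sl);b=tri((251.8,214.3),sr);print("res",a[1],b[1]);rep([a[0],b[0],(a[0]+b[0])/2]);print("width",np.linalg.norm(a[0]-b[0]))
m3=((214.75+231.55)/2,(251.18+241.18)/2);print("mid tri",tri((243.4,213.4),(sl+sr)/2))
E
```

```text
frame3 check [232.4 242.6]
[211.6447 258.8998] [227.9636 249.7205]
res 0.0021818825410524984 0.0006037605177209986
  world [0.6055 0.1513 0.1966] gap 25.83183160185626 left 16.75412141675539
  world [0.6014 0.1212 0.1925] gap 23.733444117080275 left -13.540547038034774
  world [0.6035 0.1362 0.1946] gap 24.78263785946832 left 1.6067871893602819
width 0.030642199507038618
mid tri (array([0.6035, 0.1363, 0.1945]), np.float64(0.0014544363348708515))
```

Foot is at z 0.1945 with a 24.8 mm gap and 1.6 mm left, matching the commanded motion. Final approach: 13 mm forward, 4.5 mm down, 1.5 mm right.

```bash
python3 -m inch '[[[0,0,0],[1.8,0.3,2.1],20],[[0,0,0],[1.8,0.3,2.1],20],[[0,0,0],[1.8,0.3,2.1],20],[[0,0,0],[1.8,0.3,2.1],20],[[0,0,0],[1.6,0.3,2.1],20],[[0,0,0],[0,0,0],20],[[0,0,0],[0,0,0],20],[[0,0,0],[0,0,0],20]]'
python3 - <<'E'
from h import *
go((.51,.16,.22),-.205,.611)
for n in("top","scene"):cv2.imwrite(f"pics/{n}5.png",grab_frame(n)[:,:,::-1])
corners("top",cv2.imread("pics/top5.png"),(215,150,315,290))
im=cv2.imread("pics/scene5.png")[200:320,160:290];g=cv2.resize(im,None,fx=4,fy=4,interpolation=1).min(2)
m=cv2.morphologyEx((g>205).astype(np.uint8),cv2.MORPH_OPEN,np.ones((9,9)))
for c in cv2.findContours(m,0,1)[0]:
    if cv2.contourArea(c)>1500:print(cv2.contourArea(c)/16,(cv2.approxPolyDP(c,6,True)[:,0]/4+[159.6,199.6]).round(1).tolist())
s=bot.observe();print(s["ft_force"],np.abs(s["dq"]).max())
E
```

```text
time: 12.83
tcp_pos: [0.5514, 0.145, 0.156]
tcp_rot: [2.961, -0.312, 0.818]
ft_force: [0.2, 0.2, -4.0]
width: 0.0294
gripper_force: 60.0
t 12.8333 tcp [0.5514 0.145  0.156 ] target tcp [0.5205 0.1578 0.2047] q [-1.1896  0.3912  0.7502  2.2494  0.4505  0.2086 -2.7373]
shift mm now-axes [ -3.2477  -6.1785 -58.6771] | target-axes [  1.0108  -6.2184 -58.754 ] | turn [ 0.0006  0.072  -0.0045]
top area 623.28125 poly [[253.4, 206.8], [237.6, 206.4], [227.8, 253.1], [229.6, 258.6], [238.1, 258.8], [232.8, 253.4], [237.1, 236.1], [249.1, 232.1]]
328.53125 [[181.6, 298.1], [196.8, 319.4], [210.1, 319.4], [194.4, 299.8], [192.6, 292.4]]
400.28125 [[222.1, 246.1], [211.8, 251.6], [209.6, 255.8], [222.6, 269.1], [225.8, 269.8], [237.6, 262.1], [238.1, 258.8], [224.8, 246.4]]
547.21875 [[209.1, 225.8], [201.6, 227.8], [188.4, 236.6], [189.8, 241.4], [200.6, 253.1], [221.8, 240.8], [221.1, 237.6]]
[-0.961   0.5721 -5.4506] 0.0029403643494446113
```

```bash
python3 - <<'E'
from h import *
sl=isec((211.8,251.6),(222.1,246.1),(209.6,255.8),(222.6,269.1));sr=isec((211.8,251.6),(222.1,246.1),(224.8,246.4),(238.1,258.8))
for t in((246.1,206.8),(246.1,207.6)):
    x=tri(t,(sl+sr)/2);print(sl,sr,"res",x[1]);rep([x[0]])
for p in(np.array([.6035,.1362,.1946])+[.0129,-.0046,-.0041],):rep([p])
E
```

```text
[207.6571 253.8122] [223.6122 245.2925] res 0.0022780054382621523
  world [0.6161 0.132  0.1921] gap 11.550785321177248 left 0.04466433049646248
[207.6571 253.8122] [223.6122 245.2925] res 0.0034329493707700278
  world [0.615  0.1322 0.193 ] gap 12.680893262921408 left 0.011498505034381913
  world [0.6164 0.1316 0.1905] gap 11.1769999999999 left -0.2859999999999773
```

Gap is about 11.5 mm, centred, upper side at about 0.191, pitch error about 0.07 rad (limit 0.16). The arm is still, so handing in.

```bash
python3 -c "
from plant import workorder
print(workorder.job_done())"
```

```text
the job is handed in; nothing more can be done
None
```

I handed the job in (no verdict came back) with the long bar held still at the tube, measured about 11 mm short of the face, centred and flush within about 3 mm; it still sits about 4° nose-down (limit 9°), because joints 6 and 7 were near their range limits.

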